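# Stroke the contact leaves of a test jig

### The arm

A 6-joint arm with a two-finger parallel gripper is mounted at the origin on a cart in front of the work surface, level with it; the furniture and walls round the work are solid. World frame = base frame: x ahead of the robot, y to its left, z up, the work surface at z = 0. Lengths are in mm, angles in rad, forces in N, time in s.
With the tool pointing down it reaches from about 425 to 950 mm from the base axis. Payload 3.5 kg.
Tool frame: the origin (TCP) lies on the centre line of the jaws, within the pads' length; the fingertips stand 19 mm ahead of it and the grasp point (between the pads) is the TCP (bot.nose_length is the distance from the TCP to the fingertips, in mm); z points along the fingers, y is the line along which they close (so a half turn about z gives the same grasp; the last joint's range is limited). The gripper opens to 85 mm and grips with 20 to 120 N. Pads are 22 mm wide; open, the fingers measure 114 mm over their backs; the gripper's body (76 mm by 85 mm) begins 54 mm behind the grasp point. The pads swing forward as they close: fully open they stand 13 mm farther back than shut.
Start: joints at [-1.27, 0.286, 1.577, -0, 1.279, -0.15], TCP at [294.108, -607.541, 227.025] pointing down, gripper open.
Joint ranges: [-2.77, 2.77], [-0.9, 2.22], [0.21, 2.48], [-1.53, 4.67], [0.24, 2.81], [-2.84, 2.84]. Speed limits (rad/s): [2.79, 2.79, 3.14, 3.14, 3.14, 3.14].

### API

Orientations are given as a unit quaternion [w, x, y, z].
In Python, from workcell import get_state, cams, order, bot gives the robot as it stands. The module is installed in compiled form; this text tells all that it offers.
- The arm moves only by the tool step_arm, never from a script. Its argument "steps" is a list of rows, each a list of 5 numbers: the gripper's target within -1 to 1 (fully open at 1, half-way at 0, shut at -1), then the shift along the tool's x, y, z in mm, then the turn about the tool's z in rad. In form: [[fingers, dx, dy, dz, spin], ...]. A call has 1 to 20 rows; each row shifts and turns the commanded pose from where the row before left it, along the tool's axes as they then stand; what a row does not reach is not made up. A row lasts 1/12 s, in which the tool goes at most 41.7 mm and 7.16 degrees, less where a joint would pass 70% of its speed; a pose out of reach is approached as far as the arm can. A call with a gripper value outside its range is refused whole. The fingers move at their own pace and stop on an object; the grip force is fixed at half the most. Time passes only in rows, so rows that do not move let the fingers close. It gives the time, the measured TCP pose, the force, the opening and the grip force at its end, in the units of the state.
- get_state(): the state, without advancing time (a new reading comes with each control period).
- cams.grab_frame(name): name is "scene" or "top"; returns a dict with "pixels" (400x640x3 uint8, blue, green, red), "intrinsics" (3x3 intrinsics, pixels), "D" ([k1, k2, p1, p2, k3] as OpenCV has them; the pictures are not rectified), "origin" and "rotation" of the camera in the world. Camera axes: x right, y down, z forward; pixel columns grow to the right and rows downward; lengths in mm; the calibration is good to about 2 mm. A picture is of the moment at which its call begins. There is no depth.
- order.job_done(): hands the job in; it is judged then, once.
The state is a dict: "t": time; "joint_positions": joint angles; "qvel": joint speeds; "effort": joint torques, N m; "eef_pos": TCP position; "tcp_rot": TCP orientation; "ft_force": force on the tool from outside, world axes, zero at the start; "wrist_torque": the same for the moment, N m; "width": finger opening in mm; "finger_force": force on a finger pad.
Only numpy, scipy, OpenCV 4.12 (cv2) and the standard library are available. Lean on these libraries where they do the work, as an engineer would, in place of code of your own. Each camera call takes 0.05 s, during which the arm holds its last target. There are 200 camera calls.

### The job

Check that the sprung contact leaves of the round test jig move freely: with closed fingertips pointing down, stroke along the curved row, the way the leaves lie (from the first leaf, nearest the small black terminal block, to the last), following the middle of the row so that each of the eight leaves in turn is gently pressed down about half-way and springs back. Set the fingers down just before the first leaf and do not lift off until you are past the last one; then move clear. Do not move the tin in the middle, the flux pot or the small flat box.

Things in the scene. Friction and masses are not known exactly. Their poses are not given: they have to be found in the camera images.
- jig: Round grey contact test jig, fixed, turned any way: disc 194 mm across, flat top (deck) 14 mm above the desk. Origin: centre of its underside; z up. 8 sprung brass leaves stand on the deck on an arc of 70 mm radius about its centre (160 degrees, mid-row on the jig's +x axis), running counterclockwise seen from above from leaf 1 to leaf 8; the rest of the circle is a gap.
- block_top (a point): Centre of the top of the small black terminal block with two screws (26 mm radially, 18 mm along the circle, top 10 mm above the deck) on the same 70 mm circle, in the gap, 54 degrees (about 66 mm) before the crest of leaf 1: it marks the beginning of the row.
- crest1 (a point): Crest of contact leaf 1 at rest, 26 mm above the desk, mid-width; stays with the jig as the leaf dips (at angle -1.4 rad about the jig's z from its x). Neighbouring crests are 28 mm apart. Each leaf, 16 mm wide, climbs from a foot fixed on the deck to a rounded crest 20 mm on along the row and 12 mm above the deck, then curls down to a free tip 5 mm past it.
- crest2 (a point): Crest of contact leaf 2 at rest, 26 mm above the desk, mid-width; stays with the jig as the leaf dips (at angle -1.0 rad about the jig's z from its x). Neighbouring crests are 28 mm apart.
- crest3 (a point): Crest of contact leaf 3 at rest, 26 mm above the desk, mid-width; stays with the jig as the leaf dips (at angle -0.6 rad about the jig's z from its x). Neighbouring crests are 28 mm apart.
- crest4 (a point): Crest of contact leaf 4 at rest, 26 mm above the desk, mid-width; stays with the jig as the leaf dips (at angle -0.2 rad about the jig's z from its x). Neighbouring crests are 28 mm apart.
- crest5 (a point): Crest of contact leaf 5 at rest, 26 mm above the desk, mid-width; stays with the jig as the leaf dips (at angle 0.2 rad about the jig's z from its x). Neighbouring crests are 28 mm apart.
- crest6 (a point): Crest of contact leaf 6 at rest, 26 mm above the desk, mid-width; stays with the jig as the leaf dips (at angle 0.6 rad about the jig's z from its x). Neighbouring crests are 28 mm apart.
- crest7 (a point): Crest of contact leaf 7 at rest, 26 mm above the desk, mid-width; stays with the jig as the leaf dips (at angle 1.0 rad about the jig's z from its x). Neighbouring crests are 28 mm apart.
- crest8 (a point): Crest of contact leaf 8 at rest, 26 mm above the desk, mid-width; stays with the jig as the leaf dips (at angle 1.4 rad about the jig's z from its x). Neighbouring crests are 28 mm apart.
- leaf1 (a joint): Dip of leaf 1 about its foot, rad: 0 at rest, grows as the crest is pressed down (0.1 is 2 mm, 0.3 about 6 mm, stop at 0.55, nearly flat); springs back when let go, about 0.8 N at 0.1 rad, 2 N at 0.3 rad.
- leaf2 (a joint): Dip of leaf 2 about its foot, rad: 0 at rest, grows as the crest is pressed down (0.1 is 2 mm, 0.3 about 6 mm, stop at 0.55, nearly flat); springs back when let go, about 0.8 N at 0.1 rad, 2 N at 0.3 rad.
- leaf3 (a joint): Dip of leaf 3 about its foot, rad: 0 at rest, grows as the crest is pressed down (0.1 is 2 mm, 0.3 about 6 mm, stop at 0.55, nearly flat); springs back when let go, about 0.8 N at 0.1 rad, 2 N at 0.3 rad.
- leaf4 (a joint): Dip of leaf 4 about its foot, rad: 0 at rest, grows as the crest is pressed down (0.1 is 2 mm, 0.3 about 6 mm, stop at 0.55, nearly flat); springs back when let go, about 0.8 N at 0.1 rad, 2 N at 0.3 rad.
- leaf5 (a joint): Dip of leaf 5 about its foot, rad: 0 at rest, grows as the crest is pressed down (0.1 is 2 mm, 0.3 about 6 mm, stop at 0.55, nearly flat); springs back when let go, about 0.8 N at 0.1 rad, 2 N at 0.3 rad.
- leaf6 (a joint): Dip of leaf 6 about its foot, rad: 0 at rest, grows as the crest is pressed down (0.1 is 2 mm, 0.3 about 6 mm, stop at 0.55, nearly flat); springs back when let go, about 0.8 N at 0.1 rad, 2 N at 0.3 rad.
- leaf7 (a joint): Dip of leaf 7 about its foot, rad: 0 at rest, grows as the crest is pressed down (0.1 is 2 mm, 0.3 about 6 mm, stop at 0.55, nearly flat); springs back when let go, about 0.8 N at 0.1 rad, 2 N at 0.3 rad.
- leaf8 (a joint): Dip of leaf 8 about its foot, rad: 0 at rest, grows as the crest is pressed down (0.1 is 2 mm, 0.3 about 6 mm, stop at 0.55, nearly flat); springs back when let go, about 0.8 N at 0.1 rad, 2 N at 0.3 rad.
- tin: Small round open metal screw tin, 58 mm across, 22 mm high, loose on the deck in the middle of the jig (origin: centre of its underside). Leave alone.
- pot: Round flux pot with black lid, 47 mm across, 41 mm high, loose on the desk behind the jig (origin: centre of underside). Leave alone.
- pad_box: Small flat grey box with a dark square on top, 40 x 58 x 8 mm, loose on the desk right of the jig (origin: centre of underside). Leave alone.

How it is judged (in metres and radians):
On the way, in this order (a step that is already met when the one before it is completed fails the run):
1. leaf 1 is pressed down at least 2 mm (0.1 rad) while the fingers' centre line is within 13 mm of its crest, seen from above (value of joint leaf1 above 0.1 rad and horizontal distance between the grasp point and crest1 below 0.013 m and contact force between the fingers and leaf1 above 0.1 N), for 0.1 s.
2. leaf 2 is pressed down at least 2 mm (0.1 rad) while the fingers' centre line is within 13 mm of its crest, seen from above (value of joint leaf2 above 0.1 rad and horizontal distance between the grasp point and crest2 below 0.013 m and contact force between the fingers and leaf2 above 0.1 N), for 0.1 s.
3. leaf 3 is pressed down at least 2 mm (0.1 rad) while the fingers' centre line is within 13 mm of its crest, seen from above (value of joint leaf3 above 0.1 rad and horizontal distance between the grasp point and crest3 below 0.013 m and contact force between the fingers and leaf3 above 0.1 N), for 0.1 s.
4. leaf 4 is pressed down at least 2 mm (0.1 rad) while the fingers' centre line is within 13 mm of its crest, seen from above (value of joint leaf4 above 0.1 rad and horizontal distance between the grasp point and crest4 below 0.013 m and contact force between the fingers and leaf4 above 0.1 N), for 0.1 s.
5. leaf 5 is pressed down at least 2 mm (0.1 rad) while the fingers' centre line is within 13 mm of its crest, seen from above (value of joint leaf5 above 0.1 rad and horizontal distance between the grasp point and crest5 below 0.013 m and contact force between the fingers and leaf5 above 0.1 N), for 0.1 s.
6. leaf 6 is pressed down at least 2 mm (0.1 rad) while the fingers' centre line is within 13 mm of its crest, seen from above (value of joint leaf6 above 0.1 rad and horizontal distance between the grasp point and crest6 below 0.013 m and contact force between the fingers and leaf6 above 0.1 N), for 0.1 s.
7. leaf 7 is pressed down at least 2 mm (0.1 rad) while the fingers' centre line is within 13 mm of its crest, seen from above (value of joint leaf7 above 0.1 rad and horizontal distance between the grasp point and crest7 below 0.013 m and contact force between the fingers and leaf7 above 0.1 N), for 0.1 s.
8. leaf 8 is pressed down at least 2 mm (0.1 rad) while the fingers' centre line is within 13 mm of its crest, seen from above (value of joint leaf8 above 0.1 rad and horizontal distance between the grasp point and crest8 below 0.013 m and contact force between the fingers and leaf8 above 0.1 N), for 0.1 s.
At the end, for the whole second after the job is handed in: All eight leaves have sprung back (under 0.05 rad), and tin, pot and box rest within 12 mm of where they stood (value of joint each of leaf1, leaf2, leaf3, leaf4, leaf5, leaf6, leaf7, leaf8 below 0.05 rad and distance of each of tin, pot, pad_box from where it was at the start of the episode below 0.012 m and linear speed of each of tin, pot, pad_box below 0.02 m/s); the robot touches nothing.
It fails at once if the jig is pressed too hard (over 15 N) (contact force between the fingers and jig above 15 N).
It fails at once if the fingers lift off in the middle of the row (fingertips about 20 to 35 mm above the crests of leaves 3 to 6) ((horizontal distance between the grasp point and crest3 below 0.013 m or horizontal distance between the grasp point and crest4 below 0.013 m or horizontal distance between the grasp point and crest5 below 0.013 m or horizontal distance between the grasp point and crest6 below 0.013 m) and height (world z) of the grasp point between 0.065 and 0.08 m).
It fails at once if tin, pot or box is moved more than 12 mm (distance of any of tin, pot, pad_box from where it was at the start of the episode above 0.012 m).
It also fails if it takes over 48 s, if anything falls off the work surface, if the arm or the gripper's body presses on something with over 40 N, if the wrist force passes 120 N, or if a joint passes its speed limit or range.

## Working session

There is one attempt and no reset: what is moved stays moved. The work goes in short steps, Python scripts to look and compute and a tool call to move; the robot and the scene stay as the last step left them, time stands still between calls to the robot, and variables do not carry over. Pictures are saved under pics/ and viewed, at most 12 in all, crops included, and the job is handed in when it is done.

Besides the shell and the picture viewer there is one more tool, called after "Request:" by a JSON object that holds its "api" and its "payload". step_arm: Moves the arm, as the interface text tells. Its arguments: {"type":"object","properties":{"steps":{"type":"array"}},"required":["steps"]}

```bash
mkdir -p pics; python3 - <<'E'
from workcell import get_state, cams, order, bot
import cv2, numpy as np
s=get_state(); print({k:np.round(v,3) for k,v in s.items()}, bot.nose_length)
for n in("scene","top"):
    f=cams.grab_frame(n); cv2.imwrite(f"pics/{n}0.png",f["pixels"])
    print(n,f["intrinsics"],f["D"],f["origin"],f["rotation"])
E
```

```text
{'t': np.float64(0.0), 'joint_positions': array([-1.27 ,  0.287,  1.578, -0.   ,  1.279, -0.15 ]), 'qvel': array([ 0.   ,  0.   , -0.   ,  0.001, -0.   ,  0.001]), 'effort': array([-0.0000e+00, -4.0598e+01, -2.9263e+01, -0.0000e+00,  6.0000e-03,
        0.0000e+00]), 'eef_pos': array([ 293.904, -606.916,  225.616]), 'tcp_rot': array([-0.001,  0.975,  0.223, -0.   ]), 'ft_force': array([ 0.369, -0.367,  0.372]), 'wrist_torque': array([-0.025,  0.011, -0.059]), 'finger_force': np.float64(0.0), 'width': np.float64(85.641)} 19.0
scene [[419.34112689   0.         321.05227646]
 [  0.         419.34112689 209.53611785]
 [  0.           0.           1.        ]] [-0.029838  0.        0.        0.        0.      ] [ -49.02166958 -856.68471332  441.62906824] [-0.47313666  0.77815447 -0.35598419  0.20950556]
top [[468.78548555   0.         315.65740421]
 [  0.         468.78548555 200.02075236]
 [  0.           0.           1.        ]] [-0.04827503  0.          0.          0.          0.        ] [ 436.97537087 -356.28529647 1046.66622973] [ 0.04018402 -0.70508448  0.7070964  -0.03543718]
```

View pics/top0.png

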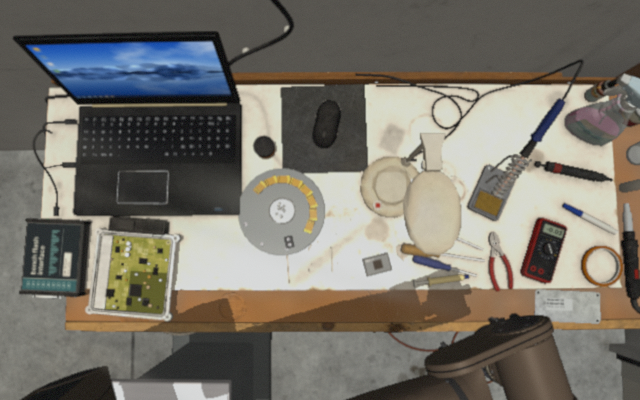

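View pics/scene0.png

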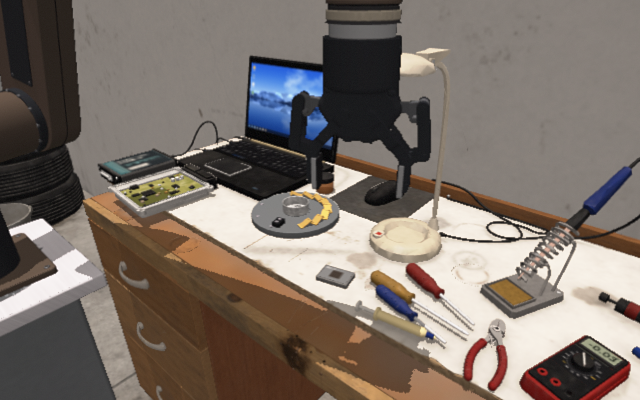

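The top view shows the jig centred near (282,211), the terminal block at (290,241), and the leaves running counterclockwise from about (310,230) to (258,186). The tin is at (282,211), the pot at (264,147) and the box at (375,264). The scene view shows the gripper high above the desk, with the lamp to its right.

```bash
cat > h.py <<'E'
import cv2, numpy as np
from scipy.spatial.transform import Rotation as R
def rot(f): return R.from_quat(np.roll(np.array(f["rotation"]),-1)).as_matrix()
def ray(f,uv,z):
    p=cv2.undistortPoints(np.array(uv,float).reshape(-1,1,2),f["intrinsics"],np.array(f["D"]))[:,0]
    d=np.c_[p,np.ones(len(p))]@rot(f).T; o=np.array(f["origin"])
    return o+d*((z-o[2])/d[:,2])[:,None]
def proj(f,P):
    r=rot(f).T
    return cv2.projectPoints(np.array(P,float).reshape(-1,3),r,-r@np.array(f["origin"]),f["intrinsics"],np.array(f["D"]))[0][:,0]
E
python3 - <<'E'
from h import *; from workcell import cams
f=cams.grab_frame("top"); im=f["pixels"]
print("axes", rot(f).round(2).tolist())
hsv=cv2.cvtColor(im,cv2.COLOR_BGR2HSV)
x0,y0,x1,y1=225,155,340,268
h=hsv[y0:y1,x0:x1]
print(hsv[243,262],hsv[185,264],hsv[241,290],hsv[262,300],hsv[211,250])
gold=((h[...,0]>12)&(h[...,0]<30)&(h[...,1]>110)&(h[...,2]>100)).astype(np.uint8)
grey=((h[...,1]<60)&(h[...,2]>80)&(h[...,2]<190)).astype(np.uint8)
blk=((h[...,2]<60)).astype(np.uint8)
m=cv2.morphologyEx(grey|gold,cv2.MORPH_OPEN,np.ones((5,5),np.uint8))
c=max(cv2.findContours(m,0,2)[0],key=cv2.contourArea)
hull=cv2.convexHull(c); e=cv2.fitEllipse(hull); print("ell",e,np.add(e[0],(x0,y0)))
C=ray(f,[np.add(e[0],(x0,y0))],14)[0]; print("C",C)
P=ray(f,hull[:,0]+[x0,y0],14)[:,:2]; print("radii",np.linalg.norm(P-C[:2],axis=1).round(0))
n,l,st,ce=cv2.connectedComponentsWithStats(gold)
for i in range(1,n):
    if st[i,4]>5:
        q=ray(f,[ce[i]+[x0,y0]],22)[0]-C; print("gold",st[i,4],ce[i]+[x0,y0],np.hypot(q[0],q[1]).round(1),np.arctan2(q[1],q[0]).round(3))
n,l,st,ce=cv2.connectedComponentsWithStats(blk)
for i in range(1,n):
    if st[i,4]>5:
        q=ray(f,[ce[i]+[x0,y0]],24)[0]-C; print("blk",st[i],ce[i]+[x0,y0],np.hypot(q[0],q[1]).round(1),np.arctan2(q[1],q[0]).round(3))
v=im[y0:y1,x0:x1].copy(); cv2.imwrite("pics/crop.png",cv2.resize(v,None,fx=5,fy=5,interpolation=cv2.INTER_CUBIC))
vm=cv2.drawContours(v.copy(),[hull],-1,(0,0,255),1); vm[gold>0]=(0,255,0); cv2.imwrite("pics/mask.png",cv2.resize(vm,None,fx=5,fy=5,interpolation=0))
E
```

```text
axes [[-0.0, -0.99, 0.11], [-1.0, 0.0, 0.01], [-0.01, -0.11, -0.99]]
[ 13   9 189] [ 24 140 201] [30  9 87] [ 60   1 214] [ 35  10 150]
ell ((56.02029037475586, 56.23172378540039), (88.02334594726562, 88.05158233642578), 113.88028717041016) [281.02029037 211.23172379]
C [ 523.21047507 -272.81196157   14.        ]
radii [ 98.  99.  99.  99.  98.  98.  98.  98.  97.  97.  97.  97.  97.  97.
  98.  97.  97.  97.  97.  96.  97.  97.  97.  96.  97.  97.  97.  97.
  96. 100. 102.  97.  98.  98.  97.]
gold 644 [293.31677019 194.24223602] 46.0 -0.643
blk [  0   0  16  27 379] [232.64907652 166.37994723] 146.1 0.824
blk [35  0 11  2 18] [265.         155.38888889] 128.7 0.28
blk [ 0 53 12  6 31] [228.29032258 211.41935484] 115.1 1.579
```

View pics/crop.png

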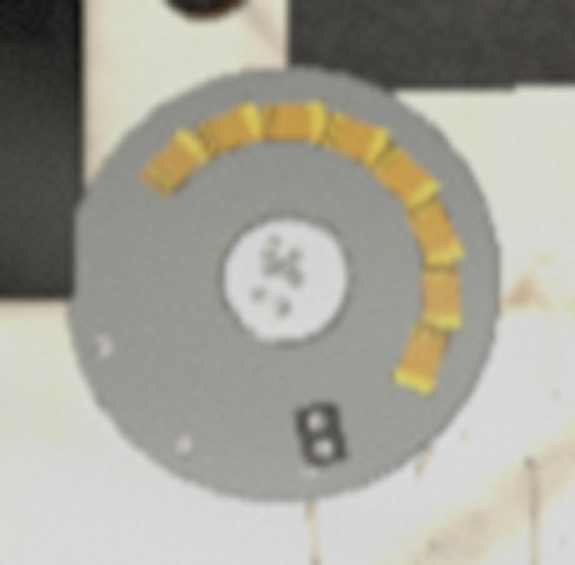

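View pics/mask.png

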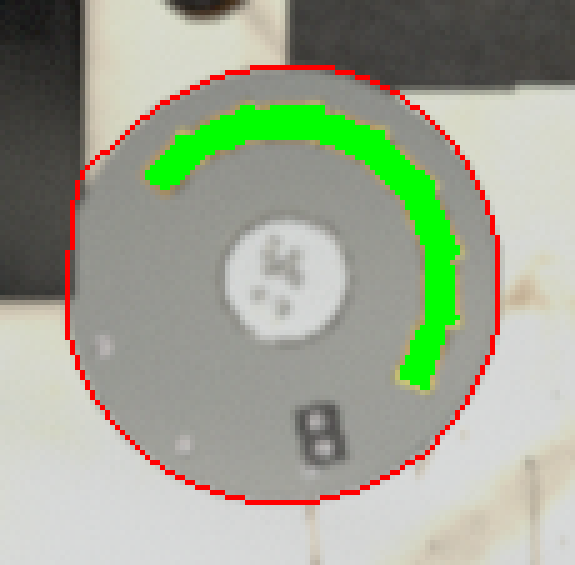

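The crop shows the leaves with their bright feet at the clockwise end. Leaf 1 runs from its foot at crop (415,380) to its tip at about (440,325), and leaf 8's tip is at (155,185). The block is at (321,435) and the tin at (285,280). The mask outline takes in a little background at the upper left, so I'll refit it robustly.

```bash
python3 - <<'E'
from h import *; from workcell import cams
from scipy.optimize import least_squares
def fit(P,Rr,c0): return least_squares(lambda c:np.hypot(*(P-c).T)-Rr,c0,loss="soft_l1").x
f=cams.grab_frame("top"); im=f["pixels"]; hsv=cv2.cvtColor(im,cv2.COLOR_BGR2HSV)
x0,y0,x1,y1=225,155,340,268; h=hsv[y0:y1,x0:x1]
gold=(h[...,0]>12)&(h[...,0]<30)&(h[...,1]>110)&(h[...,2]>100)
g=np.argwhere(gold)[:,::-1]+[x0,y0]
G=ray(f,g,20)[:,:2]; c0=np.array([523.,-273]); c1=fit(G,70,c0); print("gold centre",c1,"r", np.percentile(np.hypot(*(G-c1).T),[3,50,97]))
grey=((h[...,1]<60)&(h[...,2]>80)&(h[...,2]<190)|gold).astype(np.uint8)
c=max(cv2.findContours(cv2.morphologyEx(grey,cv2.MORPH_OPEN,np.ones((5,5),np.uint8)),0,2)[0],key=cv2.contourArea)[:,0]+[x0,y0]
D=ray(f,c,14)[:,:2]; D=D[np.hypot(*(D-c1).T)>85]; 
up=D[D[:,0]>c1[0]-20]; print("disc centre",fit(D,97,c0),fit(up,97,c0))
# block: dark pixels on the 70 mm circle
W=ray(f,np.argwhere(np.ones_like(gold))[:,::-1]+[x0,y0],24)[:,:2]-c1
dk=(h[...,2].ravel()<125)&(abs(np.hypot(*W.T)-68)<20)&(W[:,0]<-20)
b=W[dk].mean(0); print("block",dk.sum(),b,np.hypot(*b),np.arctan2(b[1],b[0]))
a=np.unwrap(np.arctan2(G[:,1]-c1[1],G[:,0]-c1[0])); print("gold ends",np.percentile(a,[.5,99.5]), "mid",np.mean(np.percentile(a,[.5,99.5])))
print("yaw from block", np.arctan2(b[1],b[0])+np.radians(54)+1.4)
E
```

```text
gold centre [ 525.08158928 -273.57387566] r [62.95503488 70.20711294 77.05694727]
disc centre [ 523.87822229 -272.98619598] [ 523.37122917 -272.89639625]
block 78 [-68.34339767 -16.80283326] 70.37865592982422 -2.900515268454208
gold ends [-2.23985065  0.91769804] mid -0.6610763080670129
yaw from block -0.5580374723772703
```

Request:
{"api": "step_arm", "payload": {"steps": [[-1,0,0,0,0.11],[-1,0,0,0,0.11],[-1,0,0,0,0.11],[-1,0,0,0,0.12],[-1,0,-30,0,0],[-1,0,-30,0,0],[-1,0,-30,0,0],[-1,0,-30,0,0],[-1,0,-30,0,0],[-1,0,-30,0,0],[-1,0,0,0,0],[-1,0,0,0,0]]}}

```text
t: 1.2
eef_pos: [294.1, -426.5, 227.0]
tcp_rot: [0.0, 1.0, 0.001, 0.0]
ft_force: [1.0, -0.4, -1.1]
width: -0.2
finger_force: 0.0
```

```bash
python3 - <<'E'
import numpy as np
c=np.array([524.3,-273.2]); a=-0.556+np.linspace(-1.86,1.76,55)
P=c+70*np.c_[np.cos(a),np.sin(a)]
print(P[0],P[-1], "crest1",c+70*np.array([np.cos(-1.956),np.sin(-1.956)]))
Q=np.round((P-P[0])); d=np.diff(Q,axis=0)
rows=[[-1,int(x),int(-y),0,0] for x,y in d]
for i in range(0,54,18): print(rows[i:i+18], P[min(i+18,54)].round(1))
E
```

```text
[ 471.93256033 -319.65052489] [ 549.40386965 -207.85632602] crest1 [ 497.99764749 -338.07053455]
[[-1, 3, 3, 0, 0], [-1, 4, 4, 0, 0], [-1, 3, 3, 0, 0], [-1, 4, 2, 0, 0], [-1, 4, 3, 0, 0], [-1, 4, 2, 0, 0], [-1, 5, 2, 0, 0], [-1, 4, 1, 0, 0], [-1, 5, 2, 0, 0], [-1, 4, 0, 0, 0], [-1, 5, 1, 0, 0], [-1, 5, 0, 0, 0], [-1, 4, 1, 0, 0], [-1, 5, -1, 0, 0], [-1, 5, 0, 0, 0], [-1, 4, -1, 0, 0], [-1, 5, -1, 0, 0], [-1, 4, -2, 0, 0]] [ 549.1 -338.7]
[[-1, 4, -2, 0, 0], [-1, 5, -2, 0, 0], [-1, 4, -2, 0, 0], [-1, 4, -3, 0, 0], [-1, 3, -3, 0, 0], [-1, 4, -3, 0, 0], [-1, 3, -3, 0, 0], [-1, 3, -4, 0, 0], [-1, 3, -4, 0, 0], [-1, 2, -4, 0, 0], [-1, 3, -4, 0, 0], [-1, 2, -4, 0, 0], [-1, 1, -4, 0, 0], [-1, 2, -5, 0, 0], [-1, 1, -4, 0, 0], [-1, 1, -5, 0, 0], [-1, 0, -5, 0, 0], [-1, 0, -4, 0, 0]] [ 594.3 -273.4]
[[-1, 0, -5, 0, 0], [-1, 0, -5, 0, 0], [-1, -1, -4, 0, 0], [-1, -1, -5, 0, 0], [-1, -1, -4, 0, 0], [-1, -2, -5, 0, 0], [-1, -2, -4, 0, 0], [-1, -2, -4, 0, 0], [-1, -3, -4, 0, 0], [-1, -3, -4, 0, 0], [-1, -3, -3, 0, 0], [-1, -3, -4, 0, 0], [-1, -3, -3, 0, 0], [-1, -4, -3, 0, 0], [-1, -4, -2, 0, 0], [-1, -4, -3, 0, 0], [-1, -4, -2, 0, 0], [-1, -5, -2, 0, 0]] [ 549.4 -207.9]
```

Request:
{"api": "step_arm", "payload": {"steps": [[-1,30,-18,0,0],[-1,30,-18,0,0],[-1,30,-18,0,0],[-1,30,-18,0,0],[-1,30,-18,0,0],[-1,28,-16,0,0],[-1,0,0,35,0],[-1,0,0,35,0],[-1,0,0,35,0],[-1,0,0,20,0],[-1,0,0,10,0],[-1,0,0,0,0],[-1,0,0,0,0]]}}

```text
t: 2.28
eef_pos: [472.4, -322.5, 92.5]
tcp_rot: [0.0, 1.0, 0.0, 0.0]
ft_force: [-0.0, 0.6, -0.0]
width: -0.2
finger_force: 0.0
```

```bash
python3 - <<'E'
from h import *; from workcell import cams
v=[]
for n,b in(("top",(225,155,340,268)),("scene",(235,160,350,245))):
    f=cams.grab_frame(n); im=f["pixels"].copy()
    a=-0.556+np.arange(-1.4,1.5,.4); P=np.c_[524.3+70*np.cos(a),-273.2+70*np.sin(a),26+0*a]
    w=cv2.resize(im[b[1]:b[3],b[0]:b[2]],None,fx=3.4,fy=3.4,interpolation=cv2.INTER_CUBIC)
    for p in proj(f,P): cv2.circle(w,tuple(int(t) for t in (p-b[:2]+.5)*3.4),2,(0,0,255),-1)
    v.append(cv2.copyMakeBorder(w,0,390-w.shape[0],0,0,0))
cv2.imwrite("pics/pre.png",np.hstack(v))
E
```

```text
(no output)
```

View pics/pre.png

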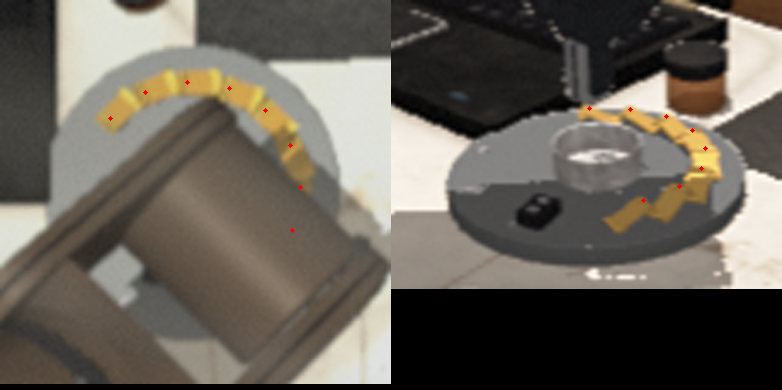

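In the left half the arm hides the jig's front, and in the right half the fingers hang above the gap between block (540,210) and leaf 1. The marked crests lie on the leaf ends (643,200)…(589,108), so the pose is good. Next I lower the fingers.

Request:
{"api": "step_arm", "payload": {"steps": [[-1,0,-3,20,0],[-1,0,0,20,0],[-1,0,0,8,0],[-1,0,0,5,0],[-1,0,0,0,0],[-1,0,0,0,0],[-1,0,0,0,0]]}}

```text
t: 2.97
eef_pos: [472.7, -319.3, 40.5]
tcp_rot: [0.001, 1.0, 0.0, 0.001]
ft_force: [-0.1, 0.4, 0.9]
width: 0.5
finger_force: 0.0
```

Request:
{"api": "step_arm", "payload": {"steps": [[-1,3,3,1,0],[-1,4,4,0,0],[-1,3,3,0,0],[-1,4,2,0,0],[-1,4,3,0,0],[-1,4,2,0,0],[-1,5,2,0,0],[-1,4,1,0,0]]}}

```text
t: 3.63
eef_pos: [503.5, -338.7, 38.0]
tcp_rot: [0.0, 1.0, 0.0, 0.0]
ft_force: [-0.3, 0.1, 0.6]
width: -0.2
finger_force: 0.0
```

```bash
python3 - <<'E'
from h import *; from workcell import cams,get_state
Z=[]
for i in range(8):
    f=cams.grab_frame("scene"); s=get_state(); Z.append(np.r_[s["eef_pos"],s["ft_force"]])
print(np.mean(Z,0).round(2),np.std(Z,0).round(2))
cv2.imwrite("pics/l1.png",cv2.resize(f["pixels"][160:245,235:350],None,fx=6,fy=6,interpolation=cv2.INTER_CUBIC))
E
```

```text
[ 5.0308e+02 -3.3835e+02  3.7970e+01 -1.0000e-02 -1.0000e-01 -1.6000e-01] [0.49 0.25 0.11 0.62 0.56 0.43]
```

View pics/l1.png

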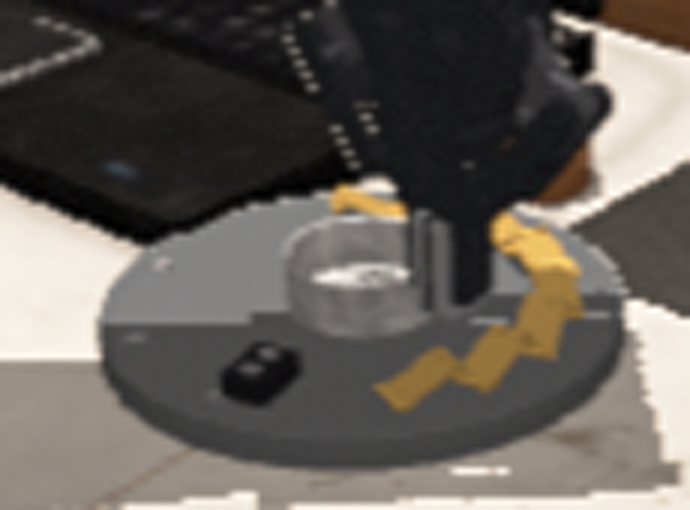

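The fingertips show at (450,305), above and behind leaf 1's crest (about (445,355)), and the force is zero. They aren't touching yet, so I'll check the geometry.

```bash
python3 - <<'E'
from h import *; from workcell import cams,get_state
f=cams.grab_frame("scene"); g=cams.grab_frame("top")
for z in(19,30,40,57): print(z,((proj(f,[503,-338.4,z])[0]-[235,160]+.5)*6).round(0))
c=(524.3,-273.2)
print("jig centre",((proj(f,[*c,14])[0]-[235,160]+.5)*6).round(0),"block",((proj(f,[456.3,-289.9,24])[0]-[235,160]+.5)*6).round(0))
tip=np.array([450,303])/6+[235,160]-.5
for z in(19,26,35,45): print(z,ray(f,[tip],z)[0].round(0))
s=get_state(); print(np.round(s["joint_positions"],3),s["eef_pos"].round(1))
cv2.imwrite("pics/full.png",np.vstack([f["pixels"][100:300,100:500]]*1+[g["pixels"][100:300,150:550]]).repeat(1,0))
E
```

```text
19 [456. 367.]
30 [456. 339.]
40 [455. 313.]
57 [454. 269.]
jig centre [365. 301.] block [260. 361.]
19 [ 536. -305.   19.]
26 [ 527. -314.   26.]
35 [ 514. -326.   35.]
45 [ 500. -339.   45.]
[-0.76   0.357  1.865 -0.     0.919  0.811] [ 502.7 -338.3   38. ]
```

View pics/full.png

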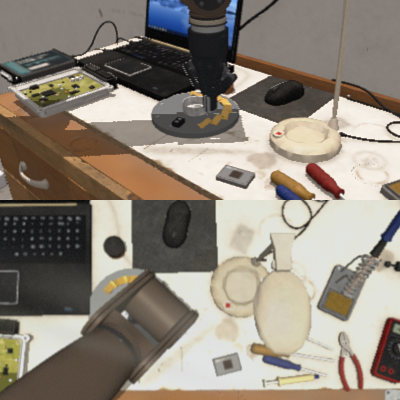

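The fingers hover near the row without touching it: the tip is at about (210,112) in the upper half. I'll compare the predicted and seen tips in the three scene pictures to find the offset.

```bash
python3 - <<'E'
from h import *; from workcell import cams
f=cams.grab_frame("scene")
th=.45; ey=np.array([np.sin(th),-np.cos(th),0])
T=np.array([294,-607,227.])
for k in(-50,50): print("open",[proj(f,T+k*ey-[0,0,d])[0].round(0).tolist() for d in(6,-13,19)])
print("pre, nose 19/0/-8",[proj(f,[472.4,-322.5,92.-d])[0].round(0).tolist() for d in(19,0,-8)],"seen ~293,191")
print("now",[proj(f,[503,-338.4,38.-d])[0].round(0).tolist() for d in(19,0,-8)],"seen",np.array([450,303])/6+[235,160]-.5)
a=cv2.imread("pics/scene0.png")[90:210,280:440]; b=cv2.imread("pics/pre.png")[0:240,391:782]
v=f["pixels"][150:235,265:365]
o=[cv2.resize(x,(390,int(390*x.shape[0]/x.shape[1])),interpolation=cv2.INTER_CUBIC) for x in(a,v)]
# brighten for dark fingers
m=min(x.shape[0] for x in o); o=np.hstack([x[:m] for x in o]); o=(255*(o/255.)**.5).astype(np.uint8)
cv2.imwrite("pics/cmp.png",o)
E
```

```text
open [[314.0, 204.0], [314.0, 189.0], [315.0, 213.0]]
open [[401.0, 214.0], [402.0, 198.0], [400.0, 224.0]]
pre, nose 19/0/-8 [[294.0, 200.0], [293.0, 191.0], [293.0, 188.0]] seen ~293,191
now [[311.0, 221.0], [310.0, 213.0], [310.0, 209.0]] seen [309.5 210. ]
```

View pics/cmp.png

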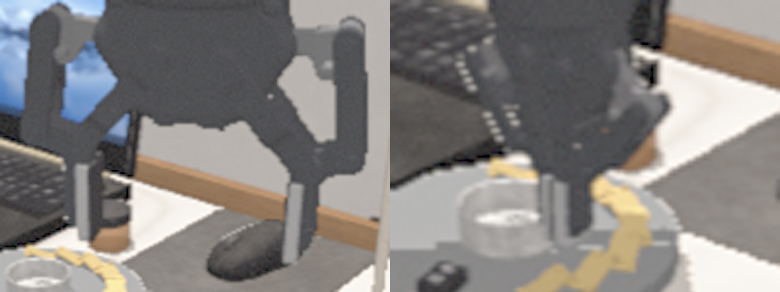

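Both the open and shut fingertips show about 19–23 mm higher than the reported TCP implies. The horizontal agreement is good, finger spacing included. So the tips are about level with the reported TCP, and I'm clear of the leaf. I'll go back to the start, lower 14 mm, and check again on leaf 1.

Request:
{"api": "step_arm", "payload": {"steps": [[-1,-10,-5,0,0],[-1,-10,-7,0,0],[-1,-11,-8,0,0],[-1,0,0,5,0],[-1,0,0,5,0],[-1,0,0,4,0],[-1,0,0,0,0],[-1,3,3,0,0],[-1,4,4,0,0],[-1,3,3,0,0],[-1,4,2,0,0],[-1,4,3,0,0],[-1,4,2,0,0]]}}

```text
t: 5.27
eef_pos: [494.6, -335.9, 24.2]
tcp_rot: [0.0, 1.0, 0.0, 0.0]
ft_force: [0.2, 0.0, 0.9]
width: 0.1
finger_force: 0.0
```

```bash
cat > rd.py <<'E'
from h import *; from workcell import cams,get_state
import sys
Z=[]
for i in range(10):
    f=cams.grab_frame("scene"); s=get_state(); Z.append(np.r_[s["eef_pos"],s["ft_force"]])
print(np.mean(Z,0).round(2),s["t"])
v=f["pixels"][150:235,265:365]; v=cv2.resize(v,None,fx=6,fy=6,interpolation=cv2.INTER_CUBIC)
cv2.imwrite(sys.argv[1],(255*(v/255.)**.5).astype(np.uint8))
E
python3 rd.py pics/l1b.png
```

```text
[ 4.9404e+02 -3.3543e+02  2.4040e+01 -1.9000e-01 -5.0000e-02 -7.0000e-02] 5.7667
```

View pics/l1b.png

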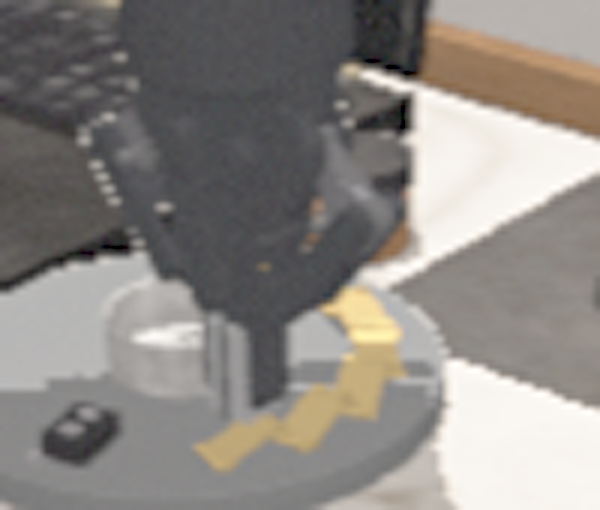

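The fingertips are at about (240,412), just above leaf 1's crest (270,420), and there's no contact yet. I'll lower in small steps and use the leaf force as the gauge.

Request:
{"api": "step_arm", "payload": {"steps": [[-1,4,2,2,0],[-1,0,0,2,0],[-1,0,0,0,0]]}}

```text
t: 6.02
eef_pos: [498.4, -337.7, 20.0]
tcp_rot: [0.0, 1.0, 0.0, 0.0]
ft_force: [0.7, -0.7, 1.4]
width: -0.1
finger_force: 0.5
```

```bash
python3 rd.py pics/l1c.png
```

```text
[ 4.9812e+02 -3.3759e+02  2.0220e+01  6.6000e-01 -4.7000e-01  1.0300e+00] 6.5167
```

Request:
{"api": "step_arm", "payload": {"steps": [[-1,0,0,3,0],[-1,0,0,0,0],[-1,0,0,0,0]]}}

```text
t: 6.77
eef_pos: [498.1, -337.5, 17.1]
tcp_rot: [0.0, 1.0, 0.0, 0.0]
ft_force: [1.8, -0.4, 1.0]
width: 0.3
finger_force: 0.9
```

```bash
python3 rd.py pics/l1d.png
```

```text
[ 498.02 -337.5    17.16    1.22   -0.64    2.01] 7.2667
```

View pics/l1d.png

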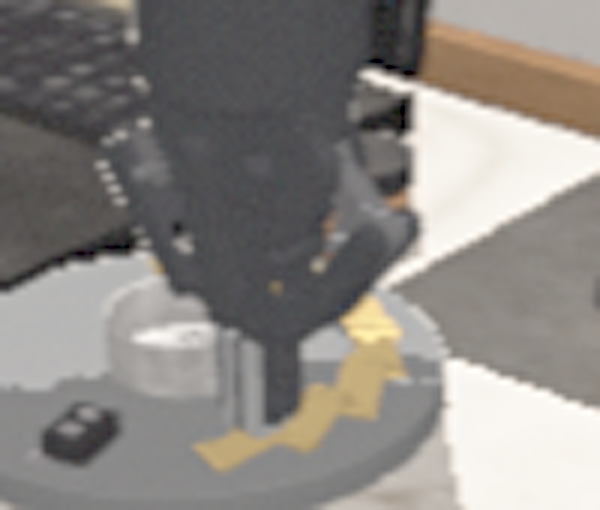

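The fingers press leaf 1 at (260,430) with 2.0 N, about 0.3 rad, which is half-way. I carry on along the row at this height.

Request:
{"api": "step_arm", "payload": {"steps": [[-1,5,1,0,0],[-1,5,2,0,0],[-1,4,0,0,0],[-1,5,1,0,0],[-1,5,0,0,0],[-1,4,1,0,0],[-1,0,0,0,0]]}}

```text
t: 7.85
eef_pos: [527.0, -342.4, 17.1]
tcp_rot: [0.0, 1.0, 0.0, 0.001]
ft_force: [-0.2, 0.8, 1.8]
width: -0.1
finger_force: 0.8
```

```bash
python3 rd.py pics/l2.png
```

```text
[ 5.2653e+02 -3.4256e+02  1.7440e+01  1.2800e+00  3.2000e-01  1.9200e+00] 8.35
```

Request:
{"api": "step_arm", "payload": {"steps": [[-1,5,-1,0,0],[-1,5,0,0,0],[-1,4,-1,0,0],[-1,5,-1,0,0],[-1,4,-2,0,0],[-1,4,-2,0,0],[-1,5,-2,0,0],[-1,4,-2,0,0],[-1,4,-3,0,0],[-1,3,-3,0,0],[-1,4,-3,0,0],[-1,3,-3,0,0],[-1,3,-4,0,0],[-1,3,-4,0,0],[-1,2,-4,0,0],[-1,3,-4,0,0],[-1,2,-4,0,0],[-1,0,0,0,0]]}}

```text
t: 9.85
eef_pos: [589.5, -298.3, 17.1]
tcp_rot: [-0.0, 1.0, 0.001, 0.0]
ft_force: [-0.0, 0.6, 1.5]
width: -0.0
finger_force: 0.9
```

```bash
python3 rd.py pics/l4.png; python3 -c "
import numpy as np
for k in range(8):
  a=-.556-1.4+.4*k; print(k+1,(524.3+70*np.cos(a)).round(1),(-273.2+70*np.sin(a)).round(1))"
```

```text
[ 5.8911e+02 -2.9896e+02  1.7180e+01  5.6000e-01  1.4800e+00  1.7700e+00] 10.35
1 498.0 -338.1
2 525.3 -343.2
3 552.5 -337.3
4 575.2 -321.2
5 589.9 -297.6
6 594.2 -270.1
7 587.5 -243.1
8 570.8 -220.9
```

On leaf 5, exactly on track, with the force steady. Continuing past the last leaf.

Request:
{"api": "step_arm", "payload": {"steps": [[-1,2,-4,0,0],[-1,2,-5,0,0],[-1,1,-4,0,0],[-1,1,-5,0,0],[-1,0,-5,0,0],[-1,0,-4,0,0],[-1,0,-5,0,0],[-1,-1,-5,0,0],[-1,-1,-4,0,0],[-1,-1,-5,0,0],[-1,-2,-4,0,0],[-1,-2,-5,0,0],[-1,-2,-4,0,0],[-1,-3,-4,0,0],[-1,-3,-4,0,0],[-1,-3,-4,0,0],[-1,-3,-3,0,0],[-1,-3,-4,0,0],[-1,0,0,0,0]]}}

```text
t: 11.93
eef_pos: [569.9, -220.3, 16.8]
tcp_rot: [-0.001, 1.0, 0.0, -0.001]
ft_force: [-1.0, 1.5, 2.0]
width: 0.0
finger_force: 0.9
```

```bash
python3 rd.py pics/l8.png
```

```text
[ 570.4  -220.93   16.84   -1.09    1.38    2.08] 12.4333
```

Request:
{"api": "step_arm", "payload": {"steps": [[-1,-3,-3,0,0],[-1,-4,-3,0,0],[-1,-4,-2,0,0],[-1,-4,-3,0,0],[-1,-4,-2,0,0],[-1,-5,-2,0,0],[-1,-5,-1,0,0],[-1,0,0,0,0],[-1,0,0,-25,0],[-1,0,0,-35,0],[-1,0,0,-35,0],[-1,0,0,-35,0],[-1,-30,0,-20,0],[-1,-30,0,0,0],[-1,-30,0,0,0],[-1,0,0,0,0],[-1,0,0,0,0],[-1,0,0,0,0]]}}

```text
t: 13.93
eef_pos: [452.3, -205.8, 167.4]
tcp_rot: [0.0, 1.0, 0.0, 0.001]
ft_force: [0.7, -0.4, 0.9]
width: -0.2
finger_force: 0.0
```

```bash
python3 - <<'E'
from workcell import cams,get_state; import cv2
s=get_state(); print(s["t"],s["eef_pos"],s["ft_force"])
f=cams.grab_frame("scene")["pixels"]; cv2.imwrite("pics/end.png",cv2.resize(f[150:290,230:370],None,fx=4,fy=4,interpolation=cv2.INTER_CUBIC))
E
```

```text
13.9333 [ 452.27139028 -205.7603905   167.44734521] [ 0.71824536 -0.37143419  0.86105229]
```

View pics/end.png

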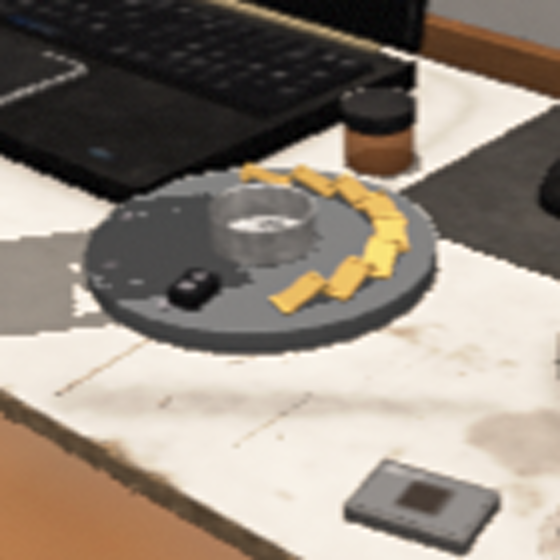

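All the leaves stand up again, from (300,290) round to (265,175). The tin (265,220), pot (378,130) and box (420,505) are where they were, and the arm is clear.

```bash
python3 -c "
from workcell import order; print(order.job_done())"
```

```text
the job is handed in; nothing more can be done
None
```

The fingers stroked the row from leaf 1 to past leaf 8 without lifting, at about 2 N (about half-way down) wherever I measured; all leaves sprang back, the tin, pot and box look unmoved, and the job is handed in with no verdict returned; I set the height from the leaf force because the fingertips were about 22 mm higher than the reported TCP implies, so a first pass over leaf 1 missed it and I went back to the start.

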